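# Set the valve levers of a filtration manifold for one funnel

## Robot

A 6-joint arm with a two-finger parallel gripper is mounted at the origin on a cart in front of the work surface, level with it; the furniture and walls round the work are solid. World frame = base frame: x ahead of the robot, y to its left, z up, the work surface at z = 0. Lengths are in m, angles in degrees, forces in N, time in s.
With the tool pointing down it reaches from about 0.4 to 0.825 m from the base axis. Payload 7 kg.
Tool frame: the origin (TCP) lies midway between the tips of the shut fingers; the grasp point (between the pads) lies r.pinch_z behind it (r.pinch_z is the distance from the TCP to the grasp point, in m); z points along the fingers, y is the line along which they close (so a half turn about z gives the same grasp; the last joint's range is limited). The gripper opens to 88 mm and grips with 3 to 60 N. Pads are 19 mm wide; open, the fingers measure 130 mm over their backs; the gripper's body (78 mm by 193 mm) begins 47 mm behind the grasp point.
Start: joints at [-55.227, 20.546, 0.682, 0, -70.136, -16.507], TCP at [0.212, -0.641, 0.227] pointing down, gripper open.
Joint ranges: [-176.03, 176.03], [-82.01, 121.73], [-58.28, 71.71], [-173.87, 95.51], [-174.79, -0.11], [-173.66, 173.66]. Speed limits (degrees/s): [136.94, 136.94, 172.46, 180, 180, 180].

## Interface

Orientations are given as [roll, pitch, yaw] about the fixed x, y, z axes, in that order (R = Rz(yaw) Ry(pitch) Rx(roll)).
In Python, from plant import r, optics, job gives the robot as it stands.
- The arm moves only by the shell command python3 -m crank 'ROWS' [FORCE]. ROWS is JSON, a list of rows, each an object with "xyz": the shift along the tool's x, y, z in units of 30 mm (1.0 is 30 mm), a list of three; "delta_rot": the turn, a rotation vector about the tool's x, y, z in degrees, a list of three; "claw": the closure, from 0 (fully open) to 1 (shut). A call has 1 to 20 rows; each row is the pose to reach, as a shift and turn from the pose commanded when the call began, along the tool's axes at that moment; what a row does not reach only later rows make up. A row lasts 1/8 s, in which the tool goes at most 62.5 mm and 10.7 degrees, less where a joint would pass 70% of its speed; a pose out of reach is approached as far as the arm can. A call with a gripper value outside its range is refused whole. The fingers move at their own pace and stop on an object; FORCE is the grip in N (left out, the last holds). Time passes only in rows, so rows that repeat a pose let the fingers close. It gives the time, the measured TCP pose, the force, the opening and the grip force at its end, in the units of the state.
- r.get_state(): the state, without advancing time (a new reading comes with each control period).
- optics.capture(name): name is "scene" or "side" or "wrist"; returns a dict with "img" (480x640x3 uint8, blue, green, red), "fovy" (degrees; the focal length in pixels is half the picture's height over the tangent of half this angle, whatever the lens; pixels are square), "cx", "cy" (the principal point, pixels), "eye" and "rotation" of the camera in the world; the wrist camera has in their place "hand_eye" (4x4, takes a point from camera to tool coordinates, whose origin is the TCP and whose axes are the flange's). Camera axes: x right, y up, looking along -z (the intrinsics and any distortion apply to the point x, -y, -z); pixel columns grow to the right and rows downward; lengths in m; the calibration is good to about 2 mm. A picture is of the moment at which its call begins: read the wrist's pose just before it. There is no depth.
- job.close_job(): hands the job in; it is judged then, once.
The state is a dict: "time_s": time; "joints": joint angles; "qd": joint speeds; "joint_torque": joint torques, N m; "tcp_pos": TCP position; "eef_rot": TCP orientation; "contact_force": force on the tool from outside, world axes, zero at the start; "moment": the same for the moment, N m; "gripper_width": finger opening in m; "gripper_force": force on a finger pad.
Only numpy, scipy, OpenCV 4.12 (cv2) and the standard library are available. Lean on these libraries where they do the work, as an engineer would, in place of code of your own. Each camera call takes 0.05 s, during which the arm holds its last target. There are 200 camera calls.

## Task

The vacuum pump is running and the sample in the manifold's one funnel is ready to filter. Push the valve levers with a fingertip: first shut the two branches whose seats are empty, turning each lever fully across its branch so that no air leaks in, and only then open the funnel's branch by turning its lever fully in line with the branch. Do not force the levers or pick anything up, and leave the funnel and everything else standing where it is.

Things in the scene. Friction and masses are not known exactly. Their poses are not given: they have to be found in the camera images.
- manifold: vacuum filtration manifold fixed to the desk: steel drip tray (190 x 345 mm), collecting pipe along the front, white-and-grey pump at the left rear (120 mm high). Three equal branches, 105 mm apart, run front to back; any may hold the funnel. Origin: on the desk under the middle lever pivot; x to its back, y to its left, z up. Pipes and valves under the grips reach 86 mm (lever hubs 96 mm)
- funnel: steel filter funnel standing loose in the rubber seat at the rear end of one branch, 80 mm behind that branch's lever pivot; open cup 54 mm high, 48 mm wide at the rim, 40 mm at the foot, with a 12 mm stem in the seat. Origin: underside of its flange, on its axis, 84 mm above the desk; z up
- seat_f (a point): centre of the top of the rubber seat (33 mm wide, 84 mm above the desk) in which the funnel stands
- lever_f (a joint): lever of the quarter-turn valve on the funnel's branch; vertical axis. 0 = shut, at its stop: it lies across the branch, pointing to the manifold's right (-y). 1.571 rad = open, at its other stop: in line with the branch, pointing to the manifold's front (-x, toward the robot). Stays where left; friction about 0.10 N m (2 N at the black grip)
- lever_f_pivot (a point): point on the turning axis of the lever on the branch that carries the funnel, at the mid-height of the lever's grip (104 mm above the desk)
- lever_f_tip (a point): point on the mid-line of the same lever, 70 mm from the pivot axis and 5 mm short of its end. The black grip is 44 mm long (from 31 to 75 mm from the axis), 14 mm wide and 12 mm thick, 98 to 110 mm above the desk
- lever_p (a joint): lever of the quarter-turn valve on one of the two branches with an empty seat; vertical axis. 0 = shut, at its stop: it lies across the branch, pointing to the manifold's right (-y). 1.571 rad = open, at its other stop: in line with the branch, pointing to the manifold's front (-x, toward the robot). Stays where left; friction about 0.10 N m (2 N at the black grip)
- lever_p_pivot (a point): point on the turning axis of the lever on one of the two branches with an empty seat, at the mid-height of the lever's grip (104 mm above the desk)
- lever_p_tip (a point): point on the mid-line of the same lever, 70 mm from the pivot axis and 5 mm short of its end. The black grip is 44 mm long (from 31 to 75 mm from the axis), 14 mm wide and 12 mm thick, 98 to 110 mm above the desk
- lever_q (a joint): lever of the quarter-turn valve on the other branch with an empty seat; vertical axis. 0 = shut, at its stop: it lies across the branch, pointing to the manifold's right (-y). 1.571 rad = open, at its other stop: in line with the branch, pointing to the manifold's front (-x, toward the robot). Stays where left; friction about 0.10 N m (2 N at the black grip)
- lever_q_pivot (a point): point on the turning axis of the lever on the other of the two branches with an empty seat, at the mid-height of the lever's grip (104 mm above the desk)
- lever_q_tip (a point): point on the mid-line of the same lever, 70 mm from the pivot axis and 5 mm short of its end. The black grip is 44 mm long (from 31 to 75 mm from the axis), 14 mm wide and 12 mm thick, 98 to 110 mm above the desk
- forceps: steel forceps lying on the tray between the left and middle branches, 126 x 12 x 8 mm; origin: centre of the underside
- specimen_cup: lidded specimen cup, 66 mm wide, 77 mm high, standing left of the manifold; origin: centre of the underside
- timer: small white timer lying on the desk near the front edge, 58 x 64 x 22 mm; origin: centre of the underside
- beaker: clear beaker, 48 mm wide, 58 mm high, behind the tube rack; origin: centre of the underside
- wash_bottle: white wash bottle with a bent spout, 88 x 57 x 136 mm, behind the tube rack; origin: centre of the underside
- station_f: one branch (with the funnel): seat, pipe and brass valve with its lever, fixed in the manifold. Origin: on the desk under its lever pivot, axes as the manifold's
- station_p: one branch (empty): seat, pipe and brass valve with its lever, fixed in the manifold. Origin: on the desk under its lever pivot, axes as the manifold's
- station_q: one branch (empty, too): seat, pipe and brass valve with its lever, fixed in the manifold. Origin: on the desk under its lever pivot, axes as the manifold's
- microscope: microscope, fixed, not part of the job: 253 mm deep, 174 mm wide, 401 mm high, standing to the left of the manifold and farther back. Its eyepieces, 345 to 395 mm up, reach about 140 mm from its origin toward the robot: keep the arm clear of them, and swing round in front of it on the way from the start pose. Origin: centre of its underside
- mini_cup: small open plastic cup, 42 mm wide, 32 mm high, standing on the tray between the middle and right branches, below the levers' height; origin: centre of the underside
Things that resemble listed ones, but are neither listed nor needed, are in the scene too. Leave any blue or red look-alike of the funnel alone.

How it is judged:
By the outcome, as a careful person would: the job done as asked, in the order asked, and still so for the second after the job is handed in, with the robot touching nothing.
It also fails if it takes over 67 s, if anything falls off the work surface, if the arm or the gripper's body presses on something with over 40 N, if the wrist force passes 120 N, or if a joint passes its speed limit or range.

## Working session

There is one attempt and no reset: what is moved stays moved. The work goes in short steps, Python scripts to look and compute and a shell command to move; the robot and the scene stay as the last step left them, time stands still between calls to the robot, and variables do not carry over. Pictures are saved under pics/ and viewed, at most 11 in all, crops included, and the job is handed in when it is done.

```bash
mkdir -p pics; ls; python3 - <<'E'
from plant import r,optics,job
import cv2
print(r.get_state(), r.pinch_z)
for n in("scene","side"):
    c=optics.capture(n); cv2.imwrite(f"pics/{n}0.png",c["img"]); print(n,{k:v for k,v in c.items() if k!="img"})
E
```

```text
pics
{'time_s': 0.0, 'joints': array([-5.52260913e+01,  2.05919695e+01,  6.33273923e-01, -2.02347518e-02,
       -7.01370201e+01, -1.65085082e+01]), 'qd': array([-0.02923726,  0.13704026,  0.10198183,  0.07321251, -0.05119215,
       -0.03992119]), 'joint_torque': array([-3.17897517e-03, -5.82707369e+01,  2.93047482e+01,  6.99747518e+00,
        6.70576832e-03, -1.83539669e-04]), 'tcp_pos': array([ 0.21138983, -0.64051654,  0.22561251]), 'eef_rot': array([ 1.79902824e+02, -8.96327290e-03, -1.61741483e+02]), 'contact_force': array([0.35807264, 0.88285114, 0.1438367 ]), 'moment': array([-0.00879089, -0.00412226, -0.01087601]), 'gripper_force': 0.0, 'gripper_width': 0.08742399633058001} 0.0188
scene {'fovy': 48.44506301351123, 'cx': 317.18521430019047, 'cy': 235.94284412844, 'eye': array([-0.40885   ,  0.34713088,  0.83016952]), 'rotation': array([  56.6631768 ,   -1.19755056, -111.2390205 ])}
side {'fovy': 45.65615637761359, 'cx': 310.0540099755101, 'cy': 242.03902807200575, 'eye': array([ 0.59592117, -1.14381231,  0.82227686]), 'rotation': array([ 5.58722219e+01, -1.70285117e-02,  5.92044926e-01])}
```

View pics/scene0.png

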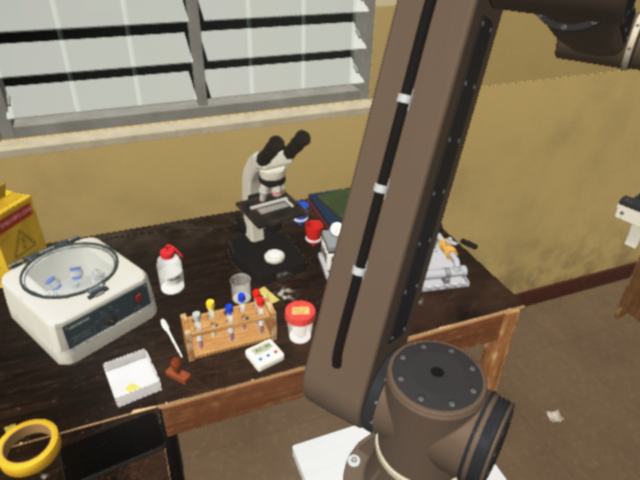

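View pics/side0.png

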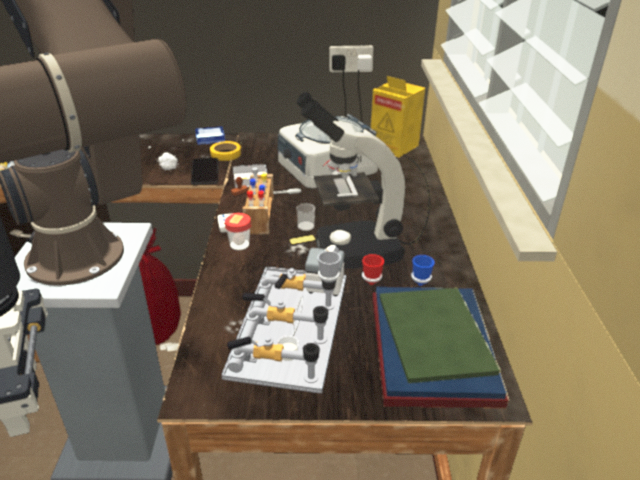

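The side view shows the manifold at about (230–345, 265–385), with the steel funnel at the left (far) branch, near (330,265). I'll enlarge it.

```bash
cat > h.py <<'E'
import numpy as np,cv2
from scipy.spatial.transform import Rotation as R
def rot(e): return R.from_euler('xyz',e,degrees=True).as_matrix()
def cam(c):
    f=240/np.tan(np.radians(c["fovy"]/2)); return f,rot(c["rotation"]) if np.shape(c["rotation"])==(3,) else np.array(c["rotation"]),np.array(c["eye"])
def ray(c,u,v,z):
    f,M,e=cam(c); d=M@np.array([(u-c["cx"])/f,-(v-c["cy"])/f,-1]); return e+d*(z-e[2])/d[2]
def proj(c,p):
    f,M,e=cam(c); q=M.T@(np.array(p)-e); return np.array([c["cx"]+f*q[0]/-q[2],c["cy"]-f*q[1]/-q[2]])
E
python3 - <<'E'
from plant import optics
from h import *
c=optics.capture("side"); i=c["img"][240:390,215:365]
cv2.imwrite("pics/crop1.png",cv2.resize(i,(600,600),interpolation=cv2.INTER_CUBIC))
for u,v in [(263,268),(347,268),(229,378),(321,387)]: print(ray(c,u,v,0.02))
for u,v in [(322,314),(311,352),(330,284)]: print(ray(c,u,v,0.084))
E
```

```text
[ 0.47447809 -0.07008149  0.02      ]
[ 0.67187899 -0.06796303  0.02      ]
[ 0.43821224 -0.41132779  0.02      ]
[ 0.60876069 -0.43116333  0.02      ]
[ 0.61070533 -0.30387112  0.084     ]
[ 0.59022325 -0.40668492  0.084     ]
[ 0.62801801 -0.20983173  0.084     ]
```

View pics/crop1.png

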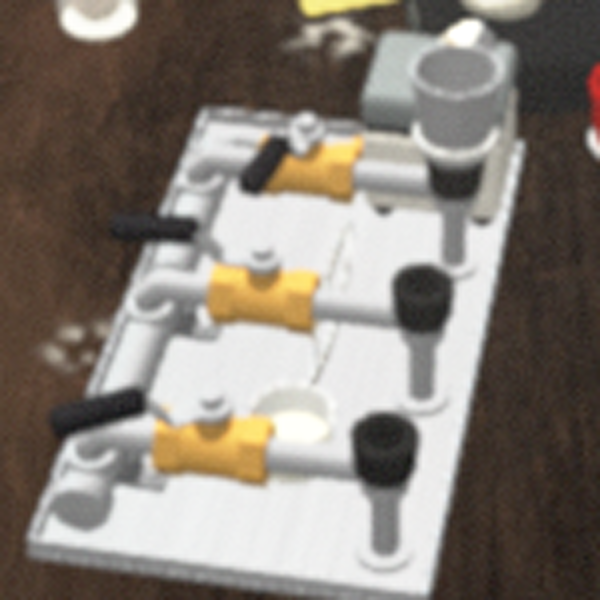

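Steel funnel is on the left branch. Its grip (crop 265,164) is partly turned, and the middle grip (153,228) and right grip (99,408) both point to the front, i.e. open. Seats are at (456,180), (422,285) and (385,432), hubs at (306,125), (264,260) and (213,405).

```bash
python3 - <<'E'
from plant import optics
from h import *
c=optics.capture("side")
P=lambda u,v,z: ray(c,215+(u-1.5)/4,240+(v-1.5)/4,z)
S=[P(422,280,.084),P(386,431,.084)]
H=[P(306,120,.1),P(264,256,.1),P(213,400,.1)]
G=[P(265,164,.104),P(153,228,.104),P(99,409,.104)]
ends=[(P(285,143,.108),P(250,186,.108)),(P(195,228,.106),P(112,226,.106)),(P(143,400,.106),P(55,415,.106))]
print("S",S,"\nH",H,"\nG",G)
a=S[0]-S[1]; print("manifold yaw", np.degrees(np.arctan2(-a[0],a[1])),np.linalg.norm(a))
a=H[0]-H[2]; print("hub yaw", np.degrees(np.arctan2(-a[0],a[1])),np.linalg.norm(a))
for s,h in zip(S,H[1:]): d=s-h; print("branch",np.degrees(np.arctan2(d[1],d[0])),np.hypot(*d[:2]))
for h,g,e in zip(H,G,ends): d=g-h; f=e[1]-e[0];print("lever",np.degrees(np.arctan2(d[1],d[0])),np.hypot(*d[:2]),np.degrees(np.arctan2(f[1],f[0])))
E
```

```text
S [array([ 0.60711274, -0.29099495,  0.084     ]), array([ 0.59034566, -0.39504417,  0.084     ])] 
H [array([ 0.54630472, -0.18222915,  0.1       ]), array([ 0.5300227 , -0.29256958,  0.1       ]), array([ 0.51233409, -0.39253398,  0.1       ])] 
G [array([ 0.52706791, -0.22512633,  0.104     ]), array([ 0.47467233, -0.2767049 ,  0.104     ]), array([ 0.46235655, -0.40294493,  0.104     ])]
manifold yaw -9.154266787734509 0.10539153134620088
hub yaw -9.175757333648374 0.21303081191105075
branch 1.1701512384184414 0.07710611707759937
branch -1.8429766368278002 0.07805195246368318
lever -114.1533743916979 0.04701300498477218 -114.15099640810138
lever 164.0064907981752 0.05757908863813328 178.46277867398737
lever -168.23285558883236 0.051050389014024436 -165.47469544474293
```

```bash
python3 - <<'E'
from plant import optics
from h import *
c=optics.capture("side")
print("eyepiece",ray(c,308,102,.37),"base",ray(c,360,245,0.03))
w=optics.capture("wrist"); print(np.round(w["hand_eye"],3),w["fovy"],w["cx"],w["cy"])
E
python3 -m crank '[{"xyz":[-10.8,8.4,-2.5],"delta_rot":[0,0,-62],"claw":1},{"xyz":[-10.8,8.4,-2.5],"delta_rot":[0,0,-62],"claw":1},{"xyz":[-10.8,8.4,-2.5],"delta_rot":[0,0,-62],"claw":1},{"xyz":[-10.8,8.4,-2.5],"delta_rot":[0,0,-62],"claw":1},{"xyz":[-10.8,8.4,-2.5],"delta_rot":[0,0,-62],"claw":1},{"xyz":[-10.8,8.4,-2.5],"delta_rot":[0,0,-62],"claw":1},{"xyz":[-10.8,8.4,-2.5],"delta_rot":[0,0,-62],"claw":1},{"xyz":[-10.8,8.4,-2.5],"delta_rot":[0,0,-62],"claw":1},{"xyz":[-10.8,8.4,-2.5],"delta_rot":[0,0,-62],"claw":1},{"xyz":[-10.8,8.4,-2.5],"delta_rot":[0,0,-62],"claw":1},{"xyz":[-10.8,8.4,-2.5],"delta_rot":[0,0,-62],"claw":1},{"xyz":[-10.8,8.4,-2.5],"delta_rot":[0,0,-62],"claw":1}]'
python3 - <<'E'
from plant import r,optics
from h import *
import json
s=r.get_state(); w=optics.capture("wrist"); cv2.imwrite("pics/w1.png",w["img"]); print(s["tcp_pos"],s["eef_rot"],s["joints"])
E
```

```text
eyepiece [0.57888646 0.07688918 0.37      ] base [0.70697557 0.0134449  0.03      ]
[[-0.     0.96   0.282  0.076]
 [ 1.     0.    -0.    -0.   ]
 [-0.     0.282 -0.96  -0.158]
 [ 0.     0.     0.     1.   ]] 58.988517047101595 319.60177256660364 243.18544559801643
time_s: 1.8
tcp_pos: [0.4398, -0.3007, 0.3014]
eef_rot: [180.0, 0.0, -99.8]
contact_force: [0.3, 0.2, 0.8]
gripper_width: 0.0004
gripper_force: 0.0
[ 0.43982512 -0.30066138  0.30141185] [ 1.79982344e+02  7.24396440e-05 -9.97999761e+01] [-1.32549480e+01  4.67942390e+00 -1.01871277e+01  1.02595467e-03
 -7.51510763e+01  3.45470891e+00]
```

View pics/w1.png

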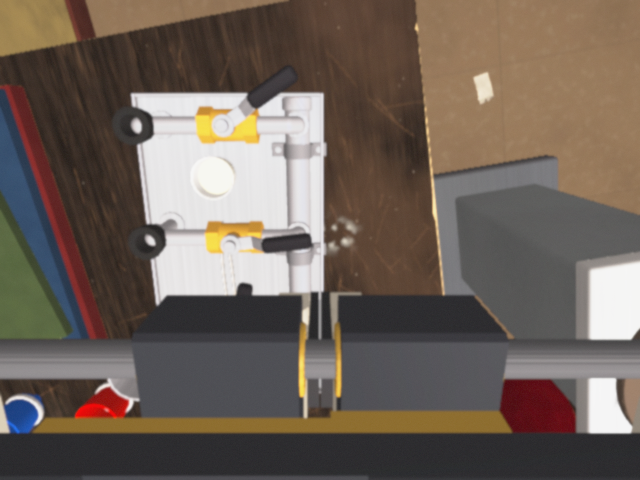

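The wrist view (up = manifold's right) shows the right hub at (221,126) with grip (250,103)–(296,70), the middle hub at (230,243) with grip (264,243)–(311,240), and seats at (134,125) and (148,241). The left lever's tip is at (244,290).

```bash
cat >> h.py <<'E'
def wcam(w,s):
    M=rot(s["eef_rot"]); H=np.array(w["hand_eye"]); c=dict(w); c["rotation"]=M@H[:3,:3]; c["eye"]=s["tcp_pos"]+M@H[:3,3]; return c
E
python3 - <<'E'
from plant import r,optics
from h import *
s=r.get_state(); c=wcam(optics.capture("wrist"),s)
P=lambda u,v,z: ray(c,u,v,z)[:2]
HR,HM=P(222,126,.096),P(230,243,.096); SR,SM=P(134,125,.084),P(148,241,.084)
for n,a in dict(HR=HR,HM=HM,SR=SR,SM=SM).items(): print(n,a.round(4))
ang=lambda d: np.degrees(np.arctan2(d[1],d[0])).round(1)
print("branch",ang(SR-HR),np.linalg.norm(SR-HR),ang(SM-HM),np.linalg.norm(SM-HM),"H-H",ang(HM-HR),np.linalg.norm(HM-HR),"S-S",ang(SM-SR))
gR=[P(249,102,.108),P(294,71,.108)]; gM=[P(264,243,.108),P(311,240,.108)]
for h,g in((HR,gR),(HM,gM)): print("lever",ang(g[1]-g[0]),ang((g[0]+g[1])/2-h),[np.linalg.norm(x-h).round(4) for x in g])
t=P(244,287,.108);print("left tip",t)
E
```

```text
HR [ 0.5073 -0.3836]
HM [ 0.5239 -0.2842]
SR [ 0.5837 -0.3974]
SM [ 0.6011 -0.296 ]
branch -10.3 0.07764073253763139 -8.6 0.07806390190178672 H-H 80.5 0.10073185937064288 S-S 80.3
lever -157.4 -155.1 [np.float64(0.0311), np.float64(0.0735)]
lever 174.0 175.5 [np.float64(0.0322), np.float64(0.0729)]
left tip [ 0.51776366 -0.245278  ]
```

```bash
cat >> h.py <<'E'
def go(s,xyz,yaw):
    M=rot(s["eef_rot"]); print("xyz",np.round(M.T@(np.array(xyz)-s["tcp_pos"])/.03,2),"rz",round(-((yaw-s["eef_rot"][2]+180)%360-180),1))
E
python3 - <<'E'
from plant import r,optics
from h import *
print(optics.capture("wrist").keys())
s=r.get_state(); go(s,[.4448,-.3806,.15],-66.5); go(s,[.4448,-.3806,.097],-66.5)
E
```

```text
dict_keys(['img', 'fovy', 'cx', 'cy', 'hand_eye'])
xyz [ 2.61 -0.61  5.05] rz -33.3
xyz [ 2.61 -0.61  6.82] rz -33.3
```

```bash
python3 -m crank '[{"xyz":[2.6,-0.6,1],"delta_rot":[0,0,-33],"claw":1},{"xyz":[2.6,-0.6,3],"delta_rot":[0,0,-33],"claw":1},{"xyz":[2.6,-0.6,5],"delta_rot":[0,0,-33],"claw":1},{"xyz":[2.6,-0.6,5],"delta_rot":[0,0,-33],"claw":1},{"xyz":[2.6,-0.6,5],"delta_rot":[0,0,-33],"claw":1},{"xyz":[2.6,-0.6,5],"delta_rot":[0,0,-33],"claw":1}]'
python3 - <<'E'
from plant import r,optics
from h import *
s=r.get_state(); w=optics.capture("wrist"); v=optics.capture("side")
a=cv2.resize(v["img"][240:390,215:365],(450,450),interpolation=cv2.INTER_CUBIC); b=cv2.resize(w["img"],(350,262))
o=np.zeros((450,800,3),np.uint8); o[:,:450]=a; o[:262,450:]=b; cv2.imwrite("pics/c2.png",o); print(s["tcp_pos"],s["eef_rot"])
E
```

```text
time_s: 2.7
tcp_pos: [0.4465, -0.3806, 0.1546]
eef_rot: [-179.8, -0.2, -66.8]
contact_force: [-0.1, 0.5, 0.7]
gripper_width: 0.0006
gripper_force: 0.0
[ 0.44652059 -0.3806264   0.15459902] [-179.84239807   -0.21111831  -66.8171375 ]
```

View pics/c2.png

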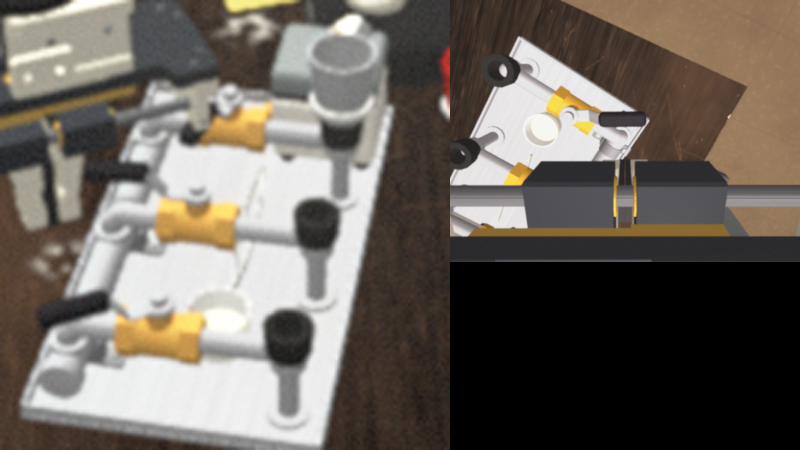

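The wrist inset shows the right grip lying parallel to the fingers and ahead of them (600–645,118). The fingertips are clear in front-left of it in the side view, so I'll descend and creep up.

```bash
python3 -m crank '[{"xyz":[0,0,1],"delta_rot":[0,0,0],"claw":1},{"xyz":[0,0,1.8],"delta_rot":[0,0,0],"claw":1},{"xyz":[0,0,1.8],"delta_rot":[0,0,0],"claw":1},{"xyz":[0,0,1.8],"delta_rot":[0,0,0],"claw":1}]'
python3 -m crank '[{"xyz":[0.15,0,0],"delta_rot":[0,0,0],"claw":1},{"xyz":[0.3,0,0],"delta_rot":[0,0,0],"claw":1},{"xyz":[0.3,0,0],"delta_rot":[0,0,0],"claw":1}]'
python3 -m crank '[{"xyz":[0.1,0,0],"delta_rot":[0,0,0],"claw":1},{"xyz":[0.2,0,0],"delta_rot":[0,0,0],"claw":1},{"xyz":[0.2,0,0],"delta_rot":[0,0,0],"claw":1}]'
python3 - <<'E'
import numpy as np
p=np.array([.55,-1.83])
for f in range(8,97,8):
    t=-np.radians(f); Q=np.array([[np.cos(t),-np.sin(t)],[np.sin(t),np.cos(t)]]); print(f,(p-Q@p).round(2))
E
```

```text
time_s: 3.3
tcp_pos: [0.4458, -0.3805, 0.0993]
eef_rot: [-179.9, -0.1, -66.7]
contact_force: [-0.3, -1.0, 0.3]
gripper_width: 0.0003
gripper_force: 0.0
time_s: 3.68
tcp_pos: [0.4486, -0.3888, 0.0979]
eef_rot: [-180.0, -0.0, -66.8]
contact_force: [0.1, 0.2, -0.1]
gripper_width: 0.0005
gripper_force: 0.0
time_s: 4.05
tcp_pos: [0.4504, -0.3938, 0.0974]
eef_rot: [180.0, 0.0, -66.7]
contact_force: [-1.5, 0.9, 1.0]
gripper_width: 0.0004
gripper_force: 0.8
8 [0.26 0.06]
16 [0.53 0.08]
24 [0.79 0.07]
32 [1.05 0.01]
40 [ 1.3  -0.07]
48 [ 1.54 -0.2 ]
56 [ 1.76 -0.35]
64 [ 1.95 -0.53]
72 [ 2.12 -0.74]
80 [ 2.26 -0.97]
88 [ 2.36 -1.22]
96 [ 2.43 -1.47]
```

```bash
python3 -m crank '[{"xyz":[0.26,0.06,0],"delta_rot":[0,0,-8],"claw":1},{"xyz":[0.53,0.08,0],"delta_rot":[0,0,-16],"claw":1},{"xyz":[0.79,0.07,0],"delta_rot":[0,0,-24],"claw":1},{"xyz":[1.05,0.01,0],"delta_rot":[0,0,-32],"claw":1},{"xyz":[1.3,-0.07,0],"delta_rot":[0,0,-40],"claw":1},{"xyz":[1.54,-0.2,0],"delta_rot":[0,0,-48],"claw":1},{"xyz":[1.54,-0.2,0],"delta_rot":[0,0,-48],"claw":1}]'
python3 - <<'E'
from plant import r,optics
from h import *
s=r.get_state(); w=optics.capture("wrist"); cv2.imwrite("pics/w3.png",cv2.resize(w["img"],(480,360))); print(s["tcp_pos"],s["eef_rot"])
E
```

```text
time_s: 4.92
tcp_pos: [0.4746, -0.434, 0.0972]
eef_rot: [-180.0, 0.0, -18.8]
contact_force: [0.0, 1.2, -0.0]
gripper_width: 0.0007
gripper_force: 0.2
[ 0.47461572 -0.43402277  0.09717801] [-1.79998758e+02  1.40240861e-02 -1.87936088e+01]
```

View pics/w3.png

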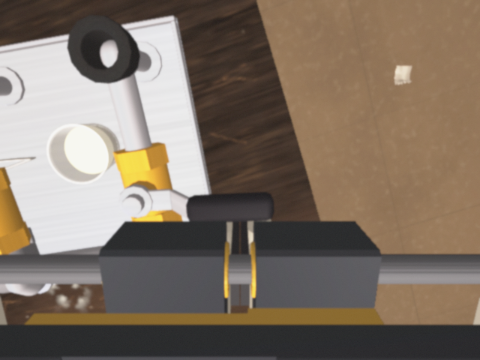

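The right lever now lies parallel to the fingers (190–270,207), about 10° short of shut. I'll finish gently, watching the force.

```bash
python3 -m crank '[{"xyz":[0.15,0.03,0],"delta_rot":[0,0,-5],"claw":1},{"xyz":[0.26,0.06,0],"delta_rot":[0,0,-9],"claw":1},{"xyz":[0.26,0.06,0],"delta_rot":[0,0,-9],"claw":1},{"xyz":[0.26,0.06,0],"delta_rot":[0,0,-9],"claw":1}]'|grep -E "tcp|cont"
for i in 1; do python3 -m crank '[{"xyz":[0.05,0,0],"delta_rot":[0,0,0],"claw":1},{"xyz":[0.05,0,0],"delta_rot":[0,0,0],"claw":1},{"xyz":[0.05,0,0],"delta_rot":[0,0,0],"claw":1}]'|grep -E "tcp|cont"; done
python3 -m crank '[{"xyz":[0.05,0,0],"delta_rot":[0,0,0],"claw":1},{"xyz":[0.05,0,0],"delta_rot":[0,0,0],"claw":1},{"xyz":[0.05,0,0],"delta_rot":[0,0,0],"claw":1}]'|grep -E "tcp|cont"
```

```text
tcp_pos: [0.481, -0.438, 0.0975]
contact_force: [-2.3, 0.1, -0.7]
tcp_pos: [0.4812, -0.438, 0.0975]
contact_force: [-5.0, 0.6, 1.8]
tcp_pos: [0.4813, -0.4381, 0.0974]
contact_force: [-9.5, 2.6, 4.7]
```

Force rises (5→9.5 N) with no motion: the right lever is at its shut stop. Backing off, rising, and moving beside the middle lever.

```bash
python3 -m crank '[{"xyz":[-0.5,0,0],"delta_rot":[0,0,0],"claw":1},{"xyz":[-0.6,0,0],"delta_rot":[0,0,0],"claw":1},{"xyz":[-0.6,0,-1.5],"delta_rot":[0,0,0],"claw":1},{"xyz":[-0.6,0,-2.5],"delta_rot":[0,0,0],"claw":1},{"xyz":[-0.6,0,-2.5],"delta_rot":[0,0,0],"claw":1},{"xyz":[-0.6,0,-2.5],"delta_rot":[0,0,0],"claw":1}]'|grep -E "tcp|cont|rot"
python3 - <<'E'
from plant import r,optics
from h import *
s=r.get_state(); go(s,[.468,-.2487,.15],-95); go(s,[.468,-.2487,.097],-95)
E
```

```text
tcp_pos: [0.4666, -0.4353, 0.1723]
eef_rot: [-180.0, -0.0, -9.7]
contact_force: [-0.1, -0.1, 0.6]
xyz [-1.01 -6.14  0.75] rz 85.3
xyz [-1.01 -6.14  2.51] rz 85.3
```

```bash
python3 -m crank '[{"xyz":[-1,-6.1,-0.3],"delta_rot":[0,0,85],"claw":1},{"xyz":[-1,-6.1,-0.3],"delta_rot":[0,0,85],"claw":1},{"xyz":[-1,-6.1,-0.3],"delta_rot":[0,0,85],"claw":1},{"xyz":[-1,-6.1,-0.3],"delta_rot":[0,0,85],"claw":1},{"xyz":[-1,-6.1,-0.3],"delta_rot":[0,0,85],"claw":1},{"xyz":[-1,-6.1,-0.3],"delta_rot":[0,0,85],"claw":1},{"xyz":[-1,-6.1,-0.3],"delta_rot":[0,0,85],"claw":1},{"xyz":[-1,-6.1,-0.3],"delta_rot":[0,0,85],"claw":1},{"xyz":[-1,-6.1,0.7],"delta_rot":[0,0,85],"claw":1},{"xyz":[-1,-6.1,0.7],"delta_rot":[0,0,85],"claw":1},{"xyz":[-1,-6.1,0.7],"delta_rot":[0,0,85],"claw":1}]'|grep -E "tcp|cont|rot"
python3 - <<'E'
from plant import r,optics
from h import *
s=r.get_state(); w=optics.capture("wrist"); v=optics.capture("side")
a=cv2.resize(v["img"][240:390,215:365],(400,400),interpolation=cv2.INTER_CUBIC); b=cv2.resize(w["img"],(400,300))
o=np.zeros((400,800,3),np.uint8); o[:,:400]=a; o[:300,400:]=b; cv2.imwrite("pics/c4.png",o)
E
```

```text
tcp_pos: [0.468, -0.2503, 0.1517]
eef_rot: [180.0, -0.0, -94.7]
contact_force: [0.4, -0.7, 0.5]
```

View pics/c4.png

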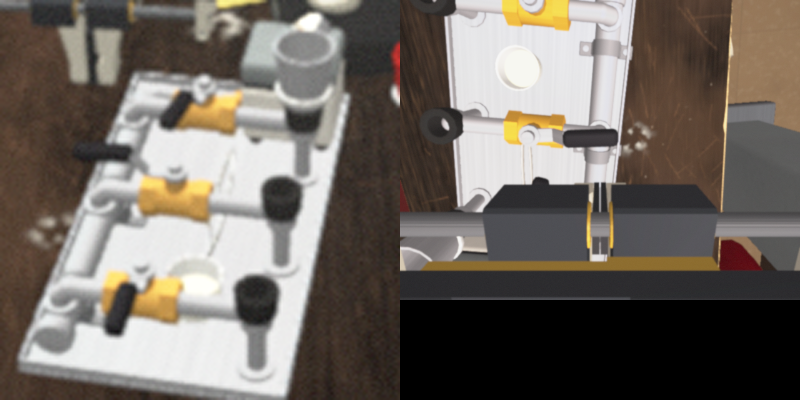

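The right lever now lies across (side crop 122,308). The middle grip (565–615,138) is parallel to the fingers and ahead of them, and the left lever's tip (540,183) is well clear. Descending.

```bash
python3 -m crank '[{"xyz":[0,0,1],"delta_rot":[0,0,0],"claw":1},{"xyz":[0,0,1.8],"delta_rot":[0,0,0],"claw":1},{"xyz":[0,0,1.8],"delta_rot":[0,0,0],"claw":1},{"xyz":[0.15,0,1.8],"delta_rot":[0,0,0],"claw":1},{"xyz":[0.3,0,1.8],"delta_rot":[0,0,0],"claw":1},{"xyz":[0.3,0,1.8],"delta_rot":[0,0,0],"claw":1}]'|grep -E "tcp|cont|rot"
python3 -m crank '[{"xyz":[0.1,0,0],"delta_rot":[0,0,0],"claw":1},{"xyz":[0.2,0,0],"delta_rot":[0,0,0],"claw":1},{"xyz":[0.2,0,0],"delta_rot":[0,0,0],"claw":1}]'|grep -E "tcp|cont|rot"
python3 - <<'E'
import numpy as np
p=np.array([.55,-2])
for f in range(8,97,8):
    t=-np.radians(f); Q=np.array([[np.cos(t),-np.sin(t)],[np.sin(t),np.cos(t)]]); print(f,(p-Q@p).round(2))
E
```

```text
tcp_pos: [0.4676, -0.2596, 0.0984]
eef_rot: [-179.9, -0.0, -94.8]
contact_force: [-0.7, 0.1, 0.2]
tcp_pos: [0.4667, -0.2653, 0.0976]
eef_rot: [-180.0, -0.0, -94.7]
contact_force: [-0.6, 1.0, 1.3]
8 [0.28 0.06]
16 [0.57 0.07]
24 [0.86 0.05]
32 [ 1.14 -0.01]
40 [ 1.41 -0.11]
48 [ 1.67 -0.25]
56 [ 1.9  -0.43]
64 [ 2.11 -0.63]
72 [ 2.28 -0.86]
80 [ 2.42 -1.11]
88 [ 2.53 -1.38]
96 [ 2.6  -1.66]
```

```bash
python3 -m crank '[{"xyz":[0.28,0.06,0],"delta_rot":[0,0,-8],"claw":1},{"xyz":[0.57,0.07,0],"delta_rot":[0,0,-16],"claw":1},{"xyz":[0.86,0.05,0],"delta_rot":[0,0,-24],"claw":1},{"xyz":[1.14,-0.01,0],"delta_rot":[0,0,-32],"claw":1},{"xyz":[1.41,-0.11,0],"delta_rot":[0,0,-40],"claw":1},{"xyz":[1.67,-0.25,0],"delta_rot":[0,0,-48],"claw":1},{"xyz":[1.9,-0.43,0],"delta_rot":[0,0,-56],"claw":1},{"xyz":[2.11,-0.63,0],"delta_rot":[0,0,-64],"claw":1},{"xyz":[2.28,-0.86,0],"delta_rot":[0,0,-72],"claw":1},{"xyz":[2.28,-0.86,0],"delta_rot":[0,0,-72],"claw":1}]'|grep -E "tcp|cont|rot"
python3 -m crank '[{"xyz":[0.15,0.03,0],"delta_rot":[0,0,-6],"claw":1},{"xyz":[0.28,0.06,0],"delta_rot":[0,0,-12],"claw":1},{"xyz":[0.28,0.06,0],"delta_rot":[0,0,-13],"claw":1},{"xyz":[0.28,0.06,0],"delta_rot":[0,0,-13],"claw":1}]'|grep -E "tcp|cont|rot"
```

```text
tcp_pos: [0.4864, -0.3355, 0.097]
eef_rot: [180.0, 0.1, -22.8]
contact_force: [-0.5, 0.3, -0.3]
tcp_pos: [0.4933, -0.3402, 0.0974]
eef_rot: [-180.0, 0.0, -9.9]
contact_force: [-2.1, -0.7, -0.6]
```

```bash
python3 -m crank '[{"xyz":[0.08,0,0],"delta_rot":[0,0,0],"claw":1},{"xyz":[0.08,0,0],"delta_rot":[0,0,0],"claw":1},{"xyz":[0.08,0,0],"delta_rot":[0,0,0],"claw":1}]'|grep -E "tcp|cont"
python3 -m crank '[{"xyz":[0.06,0,0],"delta_rot":[0,0,0],"claw":1},{"xyz":[0.06,0,0],"delta_rot":[0,0,0],"claw":1},{"xyz":[0.06,0,0],"delta_rot":[0,0,0],"claw":1}]'|grep -E "tcp|cont"
```

```text
tcp_pos: [0.4962, -0.3407, 0.0976]
contact_force: [-1.8, -0.7, -0.0]
tcp_pos: [0.4976, -0.341, 0.0976]
contact_force: [-3.2, -0.6, 1.8]
```

```bash
python3 -m crank '[{"xyz":[0.05,0,0],"delta_rot":[0,0,0],"claw":1},{"xyz":[0.05,0,0],"delta_rot":[0,0,0],"claw":1},{"xyz":[0.05,0,0],"delta_rot":[0,0,0],"claw":1}]'|grep -E "tcp|cont"
python3 -m crank '[{"xyz":[0.03,0,0],"delta_rot":[0,0,0],"claw":1},{"xyz":[0.03,0,0],"delta_rot":[0,0,0],"claw":1},{"xyz":[0.03,0,0],"delta_rot":[0,0,0],"claw":1}]'|grep -E "tcp|cont"
```

```text
tcp_pos: [0.4978, -0.341, 0.0975]
contact_force: [-6.0, 0.3, 4.3]
tcp_pos: [0.4978, -0.3411, 0.0975]
contact_force: [-9.9, 0.9, 6.9]
```

Middle lever is at its shut stop too. Back off, rise, and go behind the funnel branch's lever.

```bash
python3 -m crank '[{"xyz":[-0.5,0,0],"delta_rot":[0,0,0],"claw":1},{"xyz":[-0.6,0,0],"delta_rot":[0,0,0],"claw":1},{"xyz":[-0.6,0,-1.5],"delta_rot":[0,0,0],"claw":1},{"xyz":[-0.6,0,-2.5],"delta_rot":[0,0,0],"claw":1},{"xyz":[-0.6,0,-2.5],"delta_rot":[0,0,0],"claw":1},{"xyz":[-0.6,0,-2.5],"delta_rot":[0,0,0],"claw":1}]'|grep -E "tcp|cont|rot"
python3 - <<'E'
from plant import r,optics
from h import *
s=r.get_state(); go(s,[.5525,-.246,.16],-22); v=optics.capture("side")
w=optics.capture("wrist"); c=wcam(w,s)
a=cv2.resize(v["img"][240:390,215:365],(400,400),interpolation=cv2.INTER_CUBIC); b=cv2.resize(w["img"],(400,300))
o=np.zeros((400,800,3),np.uint8); o[:,:400]=a; o[:300,400:]=b; cv2.imwrite("pics/c5.png",o)
E
```

```text
tcp_pos: [0.4826, -0.3381, 0.1723]
eef_rot: [-180.0, -0.0, -9.7]
contact_force: [0.1, 0.8, -0.3]
xyz [ 1.78 -3.42  0.41] rz 12.3
```

View pics/c5.png

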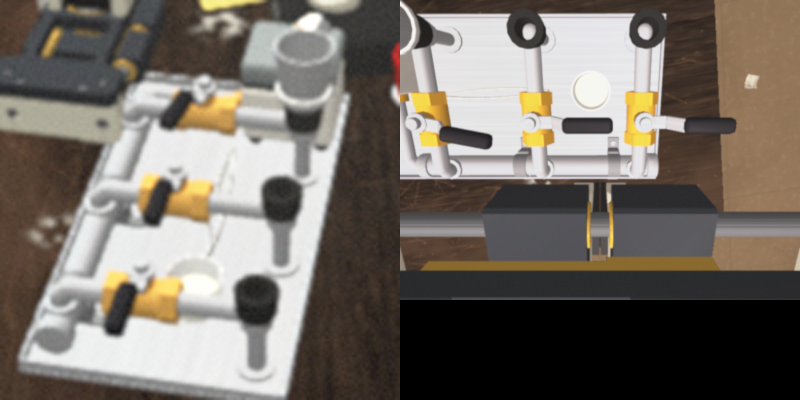

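Middle and right levers lie squarely across (wrist inset 530–612 and 645–735, row 125). The funnel lever (416,124)→(491,142) is about 13° off shut. Moving over to behind it.

```bash
python3 -m crank '[{"xyz":[1.8,-3.4,0],"delta_rot":[0,0,13],"claw":1},{"xyz":[1.8,-3.4,0],"delta_rot":[0,0,13],"claw":1},{"xyz":[1.8,-3.4,0.4],"delta_rot":[0,0,13],"claw":1},{"xyz":[1.8,-3.4,0.4],"delta_rot":[0,0,13],"claw":1},{"xyz":[1.8,-3.4,0.4],"delta_rot":[0,0,13],"claw":1}]'|grep -E "tcp|cont|rot"
python3 - <<'E'
from plant import r,optics
from h import *
v=optics.capture("side");w=optics.capture("wrist")
a=cv2.resize(v["img"][240:390,215:365],(400,400),interpolation=cv2.INTER_CUBIC); b=cv2.resize(w["img"],(400,300))
o=np.zeros((400,800,3),np.uint8); o[:,:400]=a; o[:300,400:]=b; cv2.imwrite("pics/c6.png",o)
E
```

```text
tcp_pos: [0.5523, -0.2477, 0.1602]
eef_rot: [180.0, 0.1, -22.8]
contact_force: [-0.5, -0.6, -0.2]
```

View pics/c6.png

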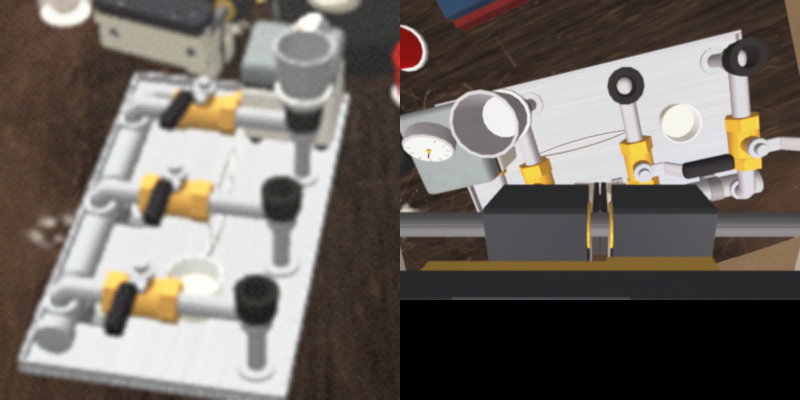

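Fingers are behind the lever, 15 mm short of the middle hub (643,172) and well clear of the funnel (490,122). Descending and creeping back.

```bash
python3 -m crank '[{"xyz":[0,0,1],"delta_rot":[0,0,0],"claw":1},{"xyz":[0,0,2.05],"delta_rot":[0,0,0],"claw":1},{"xyz":[0,0,2.05],"delta_rot":[0,0,0],"claw":1},{"xyz":[0,0,2.05],"delta_rot":[0,0,0],"claw":1}]'|grep -E "tcp|cont|rot"
python3 -m crank '[{"xyz":[-0.2,0,0],"delta_rot":[0,0,0],"claw":1},{"xyz":[-0.4,0,0],"delta_rot":[0,0,0],"claw":1},{"xyz":[-0.5,0,0],"delta_rot":[0,0,0],"claw":1},{"xyz":[-0.5,0,0],"delta_rot":[0,0,0],"claw":1}]'|grep -E "tcp|cont|rot"
python3 - <<'E'
import numpy as np
p=np.array([-.55,-1.83])
for f in range(8,97,8):
    t=np.radians(f); Q=np.array([[np.cos(t),-np.sin(t)],[np.sin(t),np.cos(t)]]); print(f,(p-Q@p).round(2))
E
```

```text
tcp_pos: [0.5536, -0.2476, 0.1004]
eef_rot: [180.0, -0.1, -22.7]
contact_force: [0.8, 0.1, 1.1]
tcp_pos: [0.5391, -0.241, 0.0995]
eef_rot: [-180.0, -0.0, -22.7]
contact_force: [0.3, 0.3, -0.3]
8 [-0.26  0.06]
16 [-0.53  0.08]
24 [-0.79  0.07]
32 [-1.05  0.01]
40 [-1.3  -0.07]
48 [-1.54 -0.2 ]
56 [-1.76 -0.35]
64 [-1.95 -0.53]
72 [-2.12 -0.74]
80 [-2.26 -0.97]
88 [-2.36 -1.22]
96 [-2.43 -1.47]
```

```bash
python3 -m crank '[{"xyz":[-0.1,0,0.05],"delta_rot":[0,0,0],"claw":1},{"xyz":[-0.1,0,0.05],"delta_rot":[0,0,0],"claw":1}]'|grep -E "tcp|cont|rot"
python3 -m crank '[{"xyz":[-0.26,0.06,0],"delta_rot":[0,0,8],"claw":1},{"xyz":[-0.53,0.08,0],"delta_rot":[0,0,16],"claw":1},{"xyz":[-0.79,0.07,0],"delta_rot":[0,0,24],"claw":1},{"xyz":[-1.05,0.01,0],"delta_rot":[0,0,32],"claw":1},{"xyz":[-1.3,-0.07,0],"delta_rot":[0,0,40],"claw":1},{"xyz":[-1.54,-0.2,0],"delta_rot":[0,0,48],"claw":1},{"xyz":[-1.76,-0.35,0],"delta_rot":[0,0,56],"claw":1},{"xyz":[-1.95,-0.53,0],"delta_rot":[0,0,64],"claw":1},{"xyz":[-1.95,-0.53,0],"delta_rot":[0,0,64],"claw":1}]'|grep -E "tcp|cont|rot"
python3 -m crank '[{"xyz":[-0.15,0.03,0],"delta_rot":[0,0,6],"claw":1},{"xyz":[-0.28,0.06,0],"delta_rot":[0,0,12],"claw":1},{"xyz":[-0.28,0.06,0],"delta_rot":[0,0,13],"claw":1},{"xyz":[-0.28,0.06,0],"delta_rot":[0,0,13],"claw":1}]'|grep -E "tcp|cont|rot"
```

```text
tcp_pos: [0.5367, -0.24, 0.0977]
eef_rot: [-180.0, -0.0, -22.7]
contact_force: [1.0, -0.0, 0.5]
tcp_pos: [0.4881, -0.2025, 0.0974]
eef_rot: [180.0, 0.0, -86.7]
contact_force: [0.2, -0.1, 0.2]
tcp_pos: [0.4865, -0.1946, 0.0975]
eef_rot: [-180.0, 0.0, -99.6]
contact_force: [0.3, -0.7, 0.6]
```

```bash
python3 -m crank '[{"xyz":[-0.08,0,0],"delta_rot":[0,0,0],"claw":1},{"xyz":[-0.08,0,0],"delta_rot":[0,0,0],"claw":1},{"xyz":[-0.08,0,0],"delta_rot":[0,0,0],"claw":1}]'|grep -E "tcp|cont"
python3 -m crank '[{"xyz":[-0.06,0,0],"delta_rot":[0,0,0],"claw":1},{"xyz":[-0.06,0,0],"delta_rot":[0,0,0],"claw":1},{"xyz":[-0.06,0,0],"delta_rot":[0,0,0],"claw":1}]'|grep -E "tcp|cont"
python3 -m crank '[{"xyz":[-0.05,0,0],"delta_rot":[0,0,0],"claw":1},{"xyz":[-0.05,0,0],"delta_rot":[0,0,0],"claw":1},{"xyz":[-0.05,0,0],"delta_rot":[0,0,0],"claw":1}]'|grep -E "tcp|cont"
```

```text
tcp_pos: [0.4865, -0.1921, 0.0975]
contact_force: [-1.2, -1.7, -0.7]
tcp_pos: [0.4871, -0.1902, 0.0976]
contact_force: [-1.8, -0.2, -0.8]
tcp_pos: [0.4874, -0.1888, 0.0976]
contact_force: [-1.5, -1.3, 0.0]
```

```bash
python3 -m crank '[{"xyz":[-0.05,0,0],"delta_rot":[0,0,0],"claw":1},{"xyz":[-0.05,0,0],"delta_rot":[0,0,0],"claw":1},{"xyz":[-0.05,0,0],"delta_rot":[0,0,0],"claw":1}]'|grep -E "tcp|cont"
python3 -m crank '[{"xyz":[-0.04,0,0],"delta_rot":[0,0,0],"claw":1},{"xyz":[-0.04,0,0],"delta_rot":[0,0,0],"claw":1},{"xyz":[-0.04,0,0],"delta_rot":[0,0,0],"claw":1}]'|grep -E "tcp|cont"
```

```text
tcp_pos: [0.4876, -0.1873, 0.0976]
contact_force: [-1.3, -0.8, 0.5]
tcp_pos: [0.4876, -0.1862, 0.0976]
contact_force: [-2.3, -2.2, -0.3]
```

```bash
python3 -m crank '[{"xyz":[-0.05,0,0],"delta_rot":[0,0,0],"claw":1},{"xyz":[-0.05,0,0],"delta_rot":[0,0,0],"claw":1},{"xyz":[-0.05,0,0],"delta_rot":[0,0,0],"claw":1}]'|grep -E "tcp|cont"
python3 -m crank '[{"xyz":[-0.04,0,0],"delta_rot":[0,0,0],"claw":1},{"xyz":[-0.04,0,0],"delta_rot":[0,0,0],"claw":1},{"xyz":[-0.04,0,0],"delta_rot":[0,0,0],"claw":1}]'|grep -E "tcp|cont"
python3 - <<'E'
from plant import r,optics
from h import *
w=optics.capture("wrist");v=optics.capture("side")
a=cv2.resize(v["img"][240:390,215:365],(400,400),interpolation=cv2.INTER_CUBIC); b=cv2.resize(w["img"],(400,300))
o=np.zeros((400,800,3),np.uint8); o[:,:400]=a; o[:300,400:]=b; cv2.imwrite("pics/c7.png",o)
E
```

```text
tcp_pos: [0.4877, -0.1859, 0.0976]
contact_force: [-1.1, -9.9, -1.4]
tcp_pos: [0.4877, -0.1857, 0.0976]
contact_force: [-0.3, -16.5, -2.6]
```

View pics/c7.png

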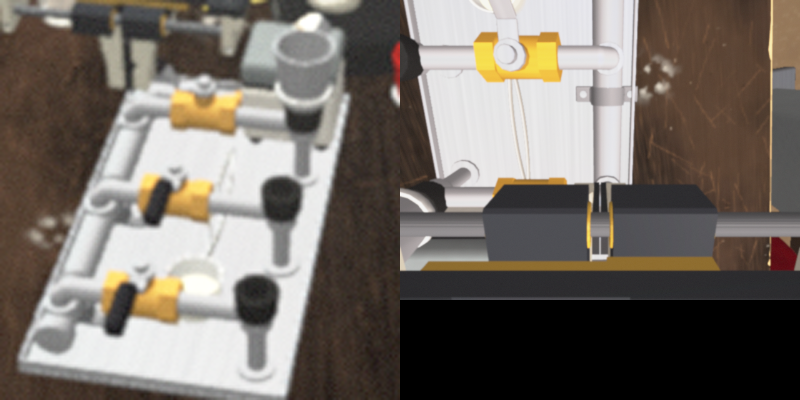

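Force jumped to 16 N with no motion, so the lever is at its open stop. The funnel still stands. Back off, rise, and verify.

```bash
python3 -m crank '[{"xyz":[0.4,0,0],"delta_rot":[0,0,0],"claw":1},{"xyz":[0.5,0,0],"delta_rot":[0,0,0],"claw":1},{"xyz":[0.5,0,-1.5],"delta_rot":[0,0,0],"claw":1},{"xyz":[0.5,0,-3],"delta_rot":[0,0,0],"claw":1},{"xyz":[0.5,1,-5],"delta_rot":[0,0,0],"claw":1},{"xyz":[-0.5,2,-6],"delta_rot":[0,0,0],"claw":1},{"xyz":[-0.5,2,-6],"delta_rot":[0,0,0],"claw":1},{"xyz":[-0.5,2,-6],"delta_rot":[0,0,0],"claw":1}]'|grep -E "time|tcp|cont"
python3 - <<'E'
from plant import r,optics
from h import *
s=r.get_state();w=optics.capture("wrist");v=optics.capture("side")
a=cv2.resize(v["img"][240:390,215:365],(400,400),interpolation=cv2.INTER_CUBIC); b=cv2.resize(w["img"],(400,300))
o=np.zeros((400,800,3),np.uint8); o[:,:400]=a; o[:300,400:]=b; cv2.imwrite("pics/c8.png",o)
E
```

```text
time_s: 21.0
tcp_pos: [0.4317, -0.1581, 0.2775]
contact_force: [0.8, -0.5, -0.5]
```

View pics/c8.png

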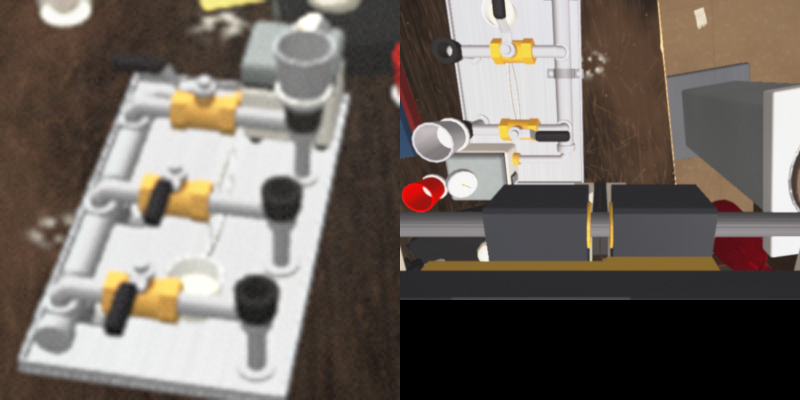

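The funnel lever (536–570,136) now lies in line with its branch. The middle and right levers lie across theirs, and the funnel and everything else are standing in place. Handing in.

```bash
python3 -c "
from plant import job
print(job.close_job())"
```

```text
the job is handed in; nothing more can be done
None
```

I shut the right and middle branches fully against their stops, then opened the funnel's left branch to its stop; the funnel was still standing in its seat, and I handed the job in at about 21 s with the arm clear.

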